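# Seat the cell in the test jig and press its key

### The job

The battery tester's flat jig has a loose steel button cell lying on its deck. Without picking it up, nudge the cell across the deck with the fingers until it drops into the round pocket and lies flat and fully home, then press the test key on the jig's rear ledge fully down and let it come up again. Leave the aluminium spacer on the deck, the selector knob and everything else on the bench as they are.

Things in the scene. Friction and masses are not known exactly. Their poses are not given: they have to be found in the camera images.
- cell: Loose steel button cell, a plain flat disc 33 mm in diameter and 10 mm thick, about 25 g (varies), lying flat on the jig's deck (underside at height 18 mm) to one side of the pocket, 55 to 80 mm from its centre. Origin: centre of its underside; z is its axis, up when flat.
- jig: Fixed test jig, a dark grey plate with an aluminium rim. Origin: under the pocket's centre at bench height; x points across it away from the robot (turned up to 0.3 rad), y along it. The flat deck, 18 mm above the bench, spans x -65 to 65, y -150 to 150 mm; round it a lip 6 mm wide stands 4 mm above the deck. Behind it (x 71 to 137 mm) a beige ledge, 18 mm high, bears two control blocks.
- pocket (a point): Centre of the floor of the round pocket in the deck, 11 mm above the bench (a brass contact disc covers the floor): the pocket is 36 mm in diameter and 7 mm deep with a 1 mm chamfered mouth, so a seated cell has 1.5 mm play all round and stands 3 mm proud of the deck.
- key (a joint): Test key: a round grey push button 28 mm in diameter in a black housing on the jig's ledge, at the left or the right end (the other end has the selector). Value: how far it is pressed down, 0 to 6 mm (in m); a spring returns it, and fully down takes about 4 N.
- key_top (a point): Centre of the top face of the test key, which is pressed straight down.
- selector (a joint): Selector: a rotary knob with a bar grip on a black base at the other end of the jig's ledge, to be left alone. Value: its turn in rad.
- spacer: Loose aluminium spacer, an upright cylinder 24 mm in diameter and 22 mm tall, on the deck on the other side of the pocket from the cell, to be left alone. Origin: centre of its underside.
- screwdriver: Loose black-handled screwdriver 170 mm long lying on the bench; bystander. Origin: underside, x along its length towards the tip.
- multimeter: Loose black hand-held meter 155 x 80 x 36 mm (45 mm over its dial) lying on the bench; bystander. Origin: centre of its underside.
- spool: Loose spool of solder standing on end, 60 mm in diameter and 42 mm tall, on the bench just beyond one end of the jig; bystander. Origin: centre of its underside.
- board: Loose green circuit board 100 x 70 mm on four short legs, parts up to 26 mm high; bystander. Origin: centre of its underside at bench height.
- jar: Loose small clear jar with a grey cap, 48 mm in diameter and 55 mm tall, on the bench just beyond the other end of the jig; bystander. Origin: centre of its underside.

How it is judged:
By the outcome, as a careful person would: the job done as asked, in the order asked, and still so for the second after the job is handed in, with the robot touching nothing.
It also fails if it takes over 54 s, if anything falls off the work surface, if the arm or the gripper's body presses on something with over 40 N, if the wrist force passes 120 N, or if a joint passes its speed limit or range.

### The arm

A 6-joint arm with a two-finger parallel gripper is mounted at the origin on the work surface. World frame = base frame: x ahead of the robot, y to its left, z up, the work surface at z = 0. Lengths are in m, angles in rad, forces in N, time in s.
With the tool pointing down it reaches from about 0.25 to 0.775 m from the base axis. Payload 4 kg.
Tool frame: the origin (TCP) lies midway between the tips of the shut fingers; the grasp point (between the pads) lies arm.pinch_z behind it (arm.pinch_z is the distance from the TCP to the grasp point, in m); z points along the fingers, x is the direction in which the jaws open and shut, and the axes are right-handed (so a half turn about z gives the same grasp; the last joint's range is limited). The gripper opens to 85 mm and grips with 20 to 120 N. Pads are 22 mm wide; open, the fingers measure 114 mm over their backs; the gripper's body (76 mm by 85 mm) begins 54 mm behind the grasp point. The pads swing forward as they close: fully open they stand 13 mm farther back than shut.
Start: joints at [-1.325, 0.087, 1.371, -0, 1.684, -0.103], TCP at [0.188, -0.517, 0.208] pointing down, gripper open.
Joint ranges: [-3.1, 3.1], [-0.76, 2.03], [0.27, 2.55], [-1.08, 4.22], [0.17, 2.65], [-2.57, 2.57]. Speed limits (rad/s): [2.79, 2.79, 3.14, 3.14, 3.14, 3.14].

### API

Orientations are given as a unit quaternion [x, y, z, w].
In Python, from cell import arm gives the robot as it stands.
- The arm moves only by the tool step_arm, never from a script. Its argument "increments" is a list of rows, each a list of 2 entries, a list of its own where there are three numbers: the shift along the tool's x, y, z in m, then the turn, a rotation vector about the tool's x, y, z in rad. In form: [[[x, y, z], [rx, ry, rz]], ...]. A call has 1 to 12 rows; each row is the pose to reach, as a shift and turn from the pose commanded when the call began, along the tool's axes at that moment; what a row does not reach only later rows make up. A row lasts 1/10 s, in which the tool goes at most 50 mm and 8.59 degrees, less where a joint would pass 70% of its speed; a pose out of reach is approached as far as the arm can. A call with a gripper value outside its range is refused whole. "jaw" is the opening, from -1 (shut) to 1 (fully open), set as the call begins (left out, the last holds). The fingers move at their own pace and stop on an object; "grip_force" is the grip in N (left out, the last holds). Time passes only in rows, so rows that repeat a pose let the fingers close. It gives the time, the measured TCP pose, the force and the opening at its end, in the units of the state.
- arm.sense(): the state, without advancing time (a new reading comes with each control period).
- arm.camera(name): name is "scene" or "top"; returns the picture (480x640x3 uint8, red, green, blue); there is no depth.
- arm.camera_model(name): a dict with "camera_matrix" (3x3 intrinsics, pixels), "k1" (the pictures are not rectified: a ray, as slopes to the right and down, at radius r is drawn at 1 + k1 r^2 times it, then the intrinsics apply), "position" and "attitude" of the camera in the world. Camera axes: x right, y down, z forward; pixel columns grow to the right and rows downward; lengths in m; the calibration is good to about 2 mm. A picture is of the moment at which its call begins. camera_model takes no time and is no camera call.
- arm.job_done(): hands the job in, once; it reports no verdict.
The state is a dict: "t": time; "qpos": joint angles; "qvel": joint speeds; "effort": joint torques, N m; "tcp_pos": TCP position; "tool_rot": TCP orientation; "wrist_force": force on the tool from outside, world axes, zero at the start; "moment": the same for the moment, N m; "gripper_width": finger opening in m.
Only numpy, scipy, OpenCV 4.12 (cv2) and the standard library are available. Lean on these libraries where they do the work, as an engineer would, in place of code of your own. Each camera call takes 0.05 s, during which the arm holds its last target.

## Working session

There is one attempt and no reset: what is moved stays moved. The work goes in short steps, Python scripts to look and compute and a tool call to move; the robot and the scene stay as the last step left them, time stands still between calls to the robot, and variables do not carry over. Pictures are saved under pics/ and viewed, and the job is handed in when it is done.

Besides the shell and the picture viewer there is one more tool, called after "Call:" as a command line: name --argument value ..., lists and objects as JSON in quotes. step_arm: Moves the arm, as the interface text tells. Its arguments: {"type":"object","properties":{"increments":{"type":"array"},"jaw":{"type":"number"},"grip_force":{"type":"number"}},"required":["increments"]}

```bash
ls; mkdir -p pics; python3 - <<'E'
from cell import arm
import cv2
for n in("scene","top"):
    cv2.imwrite(f"pics/{n}0.png",arm.camera(n)[:,:,::-1])
    print(n,arm.camera_model(n))
print(arm.sense(),arm.pinch_z)
E
```

```text
pics
scene {'camera_matrix': array([[534.00136777,   0.        , 310.478958  ],
       [  0.        , 534.00136777, 240.83867399],
       [  0.        ,   0.        ,   1.        ]]), 'k1': -0.13728401620018205, 'position': array([1.34997521, 0.42740634, 1.0147051 ]), 'attitude': array([ 0.45592803,  0.80352555, -0.33370421, -0.18739748])}
top {'camera_matrix': array([[552.57964139,   0.        , 321.13897704],
       [  0.        , 552.57964139, 246.4017513 ],
       [  0.        ,   0.        ,   1.        ]]), 'k1': -0.08608460126960646, 'position': array([ 0.29376342, -0.08793859,  1.19405714]), 'attitude': array([ 0.71332443, -0.69516699,  0.05537649, -0.06960288])}
{'t': 0.1, 'qpos': array([-1.32511610e+00,  8.78853710e-02,  1.37212002e+00,  3.26549340e-06,
        1.68362229e+00, -1.03073908e-01]), 'qvel': array([ 4.76262274e-04, -9.12306054e-04, -2.79085944e-03,  6.19566483e-04,
       -1.69163317e-03,  6.96801747e-05]), 'effort': array([ 2.78641528e-03, -3.53013504e+01, -3.14218605e+01, -7.61581168e-05,
        7.97883054e-03,  2.16665137e-05]), 'tcp_pos': array([ 0.18783645, -0.51639242,  0.20704533]), 'tool_rot': array([ 8.19062318e-01, -5.73703655e-01, -7.67857711e-04, -6.67629595e-04]), 'wrist_force': array([-1.45247604,  1.10994526, -0.363616  ]), 'moment': array([-0.04570012, -0.0579514 ,  0.00135649]), 'gripper_width': 0.08518867035871708} 0.0187
```

View pics/scene0.png

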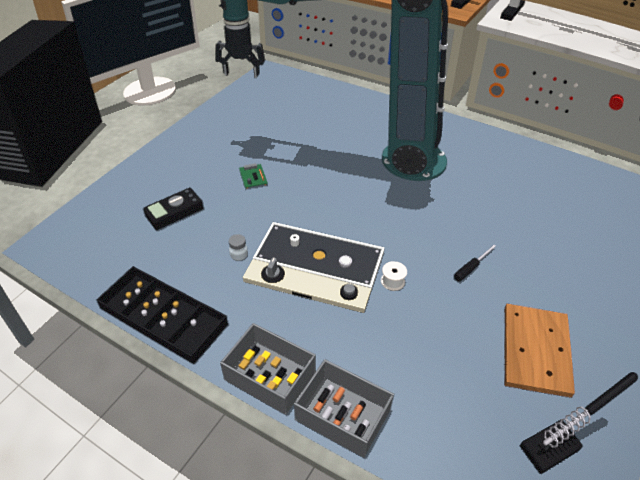

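View pics/top0.png

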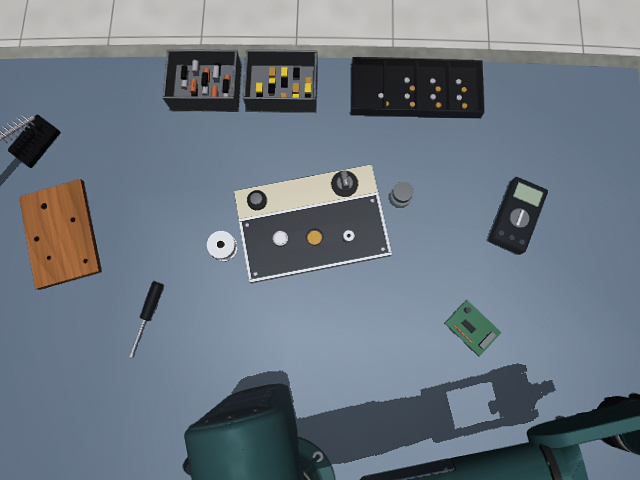

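The top view shows the cell at about (280,238), the brass pocket at (315,237), the spacer at (349,236), the key at (257,200), the selector at (344,182), the spool at (221,246) and the jar at (402,193). Next I'll measure them.

```bash
cat > h.py <<'E'
import numpy as np, cv2
from scipy.spatial.transform import Rotation as R
from cell import arm
def ray(n,uv):
    m=arm.camera_model(n);K=m["camera_matrix"]
    uv=np.atleast_2d(np.float64(uv))
    p=cv2.undistortPoints(uv.reshape(-1,1,2),K,np.array([m["k1"],0,0,0.]),None,None).reshape(-1,2) if True else 0
    d=np.c_[p,np.ones(len(p))]@R.from_quat(m["attitude"]).as_matrix().T
    return m["position"],d
def onz(n,uv,z):
    o,d=ray(n,uv); return o+d*((z-o[2])/d[:,2])[:,None]
def blobs(mask,amin=20):
    c,_=cv2.findContours(mask.astype(np.uint8),cv2.RETR_EXTERNAL,cv2.CHAIN_APPROX_NONE)
    out=[]
    for k in c:
        if cv2.contourArea(k)>amin: out.append((k,cv2.contourArea(k),cv2.boundingRect(k)))
    return out
E
python3 - <<'E'
from h import *
im=cv2.imread("pics/top0.png"); h=cv2.cvtColor(im,cv2.COLOR_BGR2HSV)
c=im[150:300,190:430]; 
cv2.imwrite("pics/z0.png",cv2.resize(c,None,fx=3.3,fy=3.3,interpolation=cv2.INTER_CUBIC))
s=cv2.imread("pics/scene0.png")[215:315,220:420]
cv2.imwrite("pics/z1.png",cv2.resize(s,None,fx=4,fy=4,interpolation=cv2.INTER_CUBIC))
roi=np.zeros(im.shape[:2],bool);roi[205:275,242:385]=1
for nm,mask in(("brass",(h[...,1]>120)&(h[...,0]<30)&roi),("white",(h[...,2]>130)&(h[...,1]<60)&roi)):
    for k,a,b in blobs(mask,15):
        M=cv2.moments(k); print(nm,a,b,M["m10"]/M["m00"],M["m01"]/M["m00"])
E
```

```text
brass 131.0 (308, 231, 14, 14) 314.2748091603053 237.05597964376588
white 678.0 (298, 258, 87, 17) 356.0727630285152 268.60103244837757
white 169.0 (277, 253, 108, 22) 333.37080867850096 264.1489151873767
white 156.0 (273, 231, 15, 15) 279.87179487179486 237.8397435897436
white 85.0 (343, 230, 12, 11) 348.3941176470588 235.08235294117648
white 176.0 (242, 226, 9, 49) 244.60984848484847 258.96969696969694
white 78.0 (378, 205, 7, 30) 381.97222222222223 213.92307692307693
white 504.5 (242, 205, 80, 16) 269.2603237528906 210.38817310868845
```

View pics/z0.png

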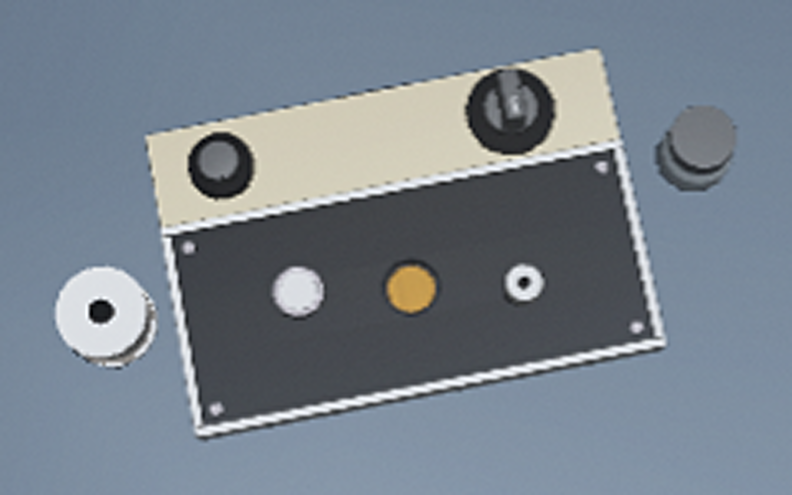

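View pics/z1.png

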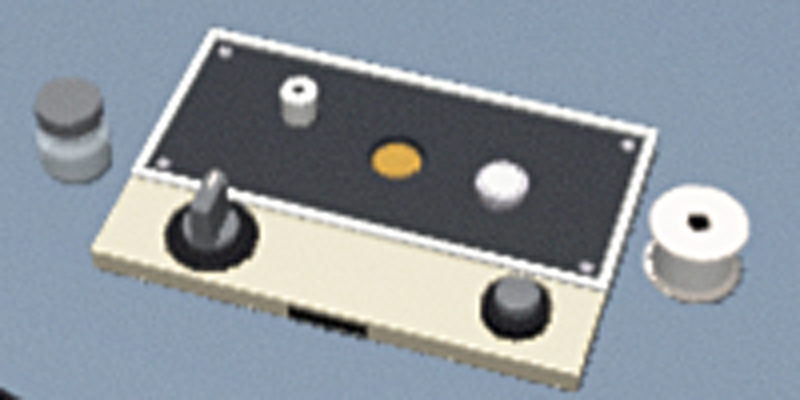

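```bash
cat >> h.py <<'E'
def wc(im,box,lo,hi,f):
    x0,y0,x1,y1=box; p=f(im[y0:y1,x0:x1].astype(float))
    w=np.clip((p-lo)/(hi-lo),0,1); yy,xx=np.mgrid[y0:y1,x0:x1]
    return np.array([(w*xx).sum()/w.sum(),(w*yy).sum()/w.sum()]),w.sum()
gray=lambda p:p.mean(-1)
brs=lambda p:p[...,2]-p[...,0]
E
python3 - <<'E'
from h import *
t=cv2.imread("pics/top0.png"); s=cv2.imread("pics/scene0.png")
def show(nm,cam,im,box,lo,hi,f,z):
    uv,a=wc(im,box,lo,hi,f); P=onz(cam,uv,z)[0]; d=np.linalg.norm(P-arm.camera_model(cam)["position"])
    fx=arm.camera_model(cam)["camera_matrix"][0,0]
    print(nm,cam,uv.round(2),P.round(4),"eqdiam mm",round(2000*np.sqrt(a/np.pi)*d/fx,1)); return P
pb=show("pocket","top",t,(303,226,326,249),15,110,brs,.011)
show("pocket","scene",s,(308,244,330,264),15,110,brs,.011)
show("cell","top",t,(268,227,292,250),90,200,gray,.028)
show("cell","scene",s,(334,252,356,270),90,200,gray,.0255)
show("spacer","top",t,(340,227,358,246),90,200,gray,.040)
c=np.array([(163.5,232.5),(620,143),(664,346),(199,436)])/3.3+[190,150]-.35
C=onz("top",c,.022); print(C.round(4)); print([round(np.linalg.norm(C[i]-C[(i+1)%4])*1000,1) for i in range(4)],C.mean(0))
xs=(C[0]+C[1]-C[2]-C[3]); ys=C[0]+C[3]-C[1]-C[2]; print(np.arctan2(xs[1],xs[0]),np.arctan2(-ys[0],ys[1]))
# scene corners
c=np.array([(213,30),(658,130),(604,287),(134,174)])/4+[220,215]-.37
C=onz("scene",c,.022); print(C.round(4)); print([round(np.linalg.norm(C[i]-C[(i+1)%4])*1000,1) for i in range(4)],C.mean(0))
# key
k=np.array([(218,160)])/3.3+[190,150]-.35
ks=np.array([(518,298)])/4+[220,215]-.37
for z in(.03,.035,.04,.045,.05): print(z,onz("top",k,z)[0].round(4),onz("scene",ks,z)[0].round(4))
E
```

```text
pocket top [314.17 237.14] [ 0.5252 -0.0454  0.011 ] eqdiam mm 30.5
pocket scene [318.69 254.73] [ 0.5233 -0.0469  0.011 ] eqdiam mm 26.3
cell top [279.93 237.75] [0.5188 0.0278 0.028 ] eqdiam mm 31.5
cell scene [345.04 260.23] [0.5177 0.027  0.0255] eqdiam mm 29.8
spacer top [348.43 235.14] [ 0.5256 -0.1192  0.04  ] eqdiam mm 21.8
[[ 0.5571  0.1192  0.022 ]
 [ 0.625  -0.1818  0.022 ]
 [ 0.4891 -0.2116  0.022 ]
 [ 0.4226  0.0888  0.022 ]]
[np.float64(308.5), np.float64(139.2), np.float64(307.6), np.float64(137.9)] [ 0.5234387  -0.04633694  0.022     ]
0.21897199533804115 0.21995062186164596
[[ 0.4904 -0.2109  0.022 ]
 [ 0.4217  0.0911  0.022 ]
 [ 0.5594  0.1202  0.022 ]
 [ 0.6283 -0.1793  0.022 ]]
[np.float64(309.7), np.float64(140.7), np.float64(307.4), np.float64(141.4)] [ 0.5249632  -0.04471256  0.022     ]
0.03 [0.6052 0.0842 0.03  ] [0.5997 0.0822 0.03  ]
0.035 [0.6039 0.0835 0.035 ] [0.6036 0.0839 0.035 ]
0.04 [0.6026 0.0827 0.04  ] [0.6074 0.0857 0.04  ]
0.045 [0.6012 0.082  0.045 ] [0.6112 0.0874 0.045 ]
0.05 [0.5999 0.0813 0.05  ] [0.615  0.0892 0.05  ]
```

```bash
cat >> h.py <<'E'
def inc(target,yaw=None):
    s=arm.sense(); Q=R.from_quat(s["tool_rot"]); M=Q.as_matrix()
    d=M.T@(np.array(target)-s["tcp_pos"])
    cy=np.arctan2(M[1,0],M[0,0]); yaw=cy if yaw is None else yaw
    T=np.c_[[np.cos(yaw),np.sin(yaw),0],[np.sin(yaw),-np.cos(yaw),0],[0,0,-1]]
    rv=(Q.inv()*R.from_matrix(T)).as_rotvec()
    print("t",round(s["t"],2),"tcp",s["tcp_pos"].round(4),"yaw",cy.round(4),"F",s["wrist_force"].round(2),"w",s["gripper_width"].round(4)); print(" inc",d.round(4),rv.round(4))
E
python3 - <<'E'
from h import *
print(onz("top",[[221,246]],.042))
p=np.array([.5243,-.0458]);c=np.array([.5183,.0275]);u=(p-c)/np.linalg.norm(p-c);print(u,np.linalg.norm(p-c))
yaw=np.arctan2(u[1],u[0])+np.pi/2;st=c-.045*u;print(st,yaw)
inc([*st,.12],yaw)
E
```

```text
[[0.49522899 0.15163616 0.042     ]]
[ 0.08158253 -0.99666659] 0.0735451561967204
[0.51462879 0.07235   ] 0.08167330159683694Traceback (most recent call last):
  File "<stdin>", line 5, in <module>
  File "h.py", line 30, in inc
    print("t",round(s["t"],2),"tcp",s["tcp_pos"].round(4),"yaw",cy.round(4),"F",s["wrist_force"].round(2),"w",s["gripper_width"].round(4)); print(" inc",d.round(4),rv.round(4))
                                                                                                              ^^^^^^^^^^^^^^^^^^^^^^^^
AttributeError: 'float' object has no attribute 'round'
```

```bash
sed -i 's/s\["gripper_width"\].round(4)/round(s["gripper_width"],4)/' h.py
python3 - <<'E'
from h import *
inc([.5146,.0723,.12],.0817)
E
```

```text
t 0.1 tcp [ 0.1878 -0.5164  0.207 ] yaw -1.222 F [-1.45  1.11 -0.36] w 0.0852
 inc [-0.4414 -0.5082  0.088 ] [-0.0015  0.0016 -1.3037]
```

Call:
step_arm --increments '[[[-0.03,-0.035,0],[0,0,-0.1]],[[-0.06,-0.07,0],[0,0,-0.2]],[[-0.09,-0.105,0],[0,0,-0.3]],[[-0.12,-0.14,0],[0,0,-0.4]],[[-0.15,-0.175,0],[0,0,-0.5]],[[-0.18,-0.21,0],[0,0,-0.6]],[[-0.21,-0.245,0],[0,0,-0.7]],[[-0.24,-0.28,0],[0,0,-0.8]],[[-0.27,-0.315,0],[0,0,-0.9]],[[-0.3,-0.35,0],[0,0,-1.0]],[[-0.33,-0.385,0],[0,0,-1.1]],[[-0.36,-0.42,0],[0,0,-1.2]]]' --jaw -0.48

```text
t: 1.3
tcp_pos: [0.46, -0.0331, 0.2077]
tool_rot: [1.0, -0.009, -0.0, 0.0]
wrist_force: [1.5, -1.3, 0.3]
gripper_width: 0.0221
```

```bash
python3 - <<'E'
from h import *
inc([.5146,.0723,.08],.0817)
E
```

```text
t 1.3 tcp [ 0.46   -0.0331  0.2077] yaw -0.0177 F [ 1.51 -1.3   0.34] w 0.0221
 inc [ 0.0528 -0.1064  0.1277] [ 0.0002  0.0003 -0.0994]
```

Call:
step_arm --increments '[[[0.017,-0.035,0],[0,0,-0.03]],[[0.035,-0.07,0],[0,0,-0.07]],[[0.053,-0.106,0.01],[0,0,-0.1]],[[0.053,-0.106,0.05],[0,0,-0.1]],[[0.053,-0.106,0.09],[0,0,-0.1]],[[0.053,-0.106,0.127],[0,0,-0.1]],[[0.053,-0.106,0.127],[0,0,-0.1]]]'

```text
t: 2.0
tcp_pos: [0.5096, 0.0698, 0.0741]
tool_rot: [0.999, 0.039, -0.007, -0.0]
wrist_force: [-1.3, 0.4, -1.0]
gripper_width: 0.0223
```

```bash
python3 - <<'E'
from h import *
inc([.5146,.0723,.021],.0817)
for n,b in(("top",(150,300,190,430)),("scene",(190,310,250,410))):
    im=arm.camera(n)[:,:,::-1]; cv2.imwrite(f"pics/{n}1.png",im)
    cv2.imwrite(f"pics/{n}1z.png",cv2.resize(im[b[0]:b[1],b[2]:b[3]],None,fx=3.3 if n=="top" else 5,fy=3.3 if n=="top" else 5,interpolation=cv2.INTER_CUBIC))
E
```

```text
t 2.0 tcp [0.5096 0.0698 0.0741] yaw 0.0784 F [-1.25  0.42 -1.04] w 0.0223
 inc [ 0.006  -0.0021  0.0531] [-0.0007  0.0146 -0.0033]
```

View pics/top1z.png

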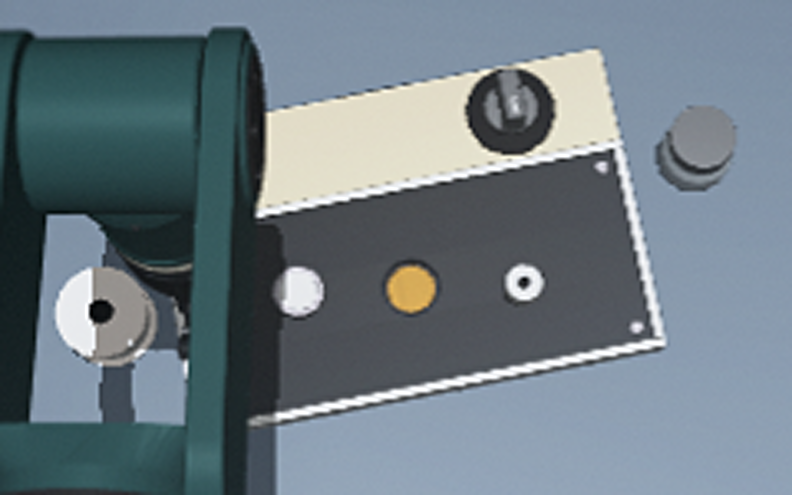

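View pics/scene1z.png

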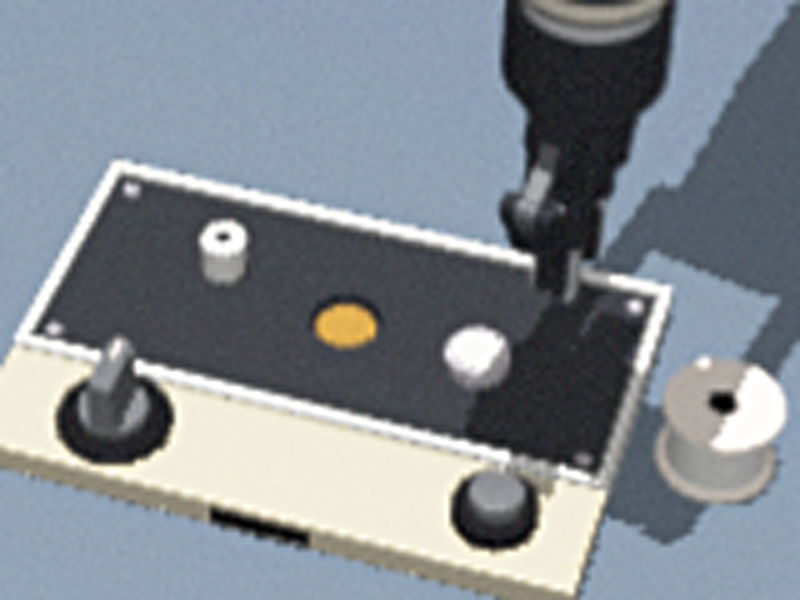

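Call:
step_arm --increments '[[[0,0,0.0],[0,0,0]],[[0,0,0.015],[0,0,0]],[[0,0,0.03],[0,0,0]],[[0,0,0.04],[0,0,0]],[[0,0,0.048],[0,0,0]],[[0,0,0.052],[0,0,0]],[[0,0,0.055],[0,0,0]],[[0,0,0.055],[0,0,0]],[[0,0,0.055],[0,0,0]]]'

```text
t: 3.0
tcp_pos: [0.5153, 0.0698, 0.0265]
tool_rot: [0.999, 0.039, 0.0, 0.0]
wrist_force: [-0.1, 0.0, -0.1]
gripper_width: 0.0221
```

```bash
python3 - <<'E'
from h import *
inc([.5146,.0723,.021],.0817)
for n,b in(("scene",(190,310,250,410)),):
    im=arm.camera(n)[:,:,::-1]; cv2.imwrite(f"pics/{n}2.png",im)
    cv2.imwrite(f"pics/{n}2z.png",cv2.resize(im[b[0]:b[1],b[2]:b[3]],None,fx=5,fy=5,interpolation=cv2.INTER_CUBIC))
E
```

```text
t 3.0 tcp [0.5153 0.0698 0.0265] yaw 0.0779 F [-0.14  0.05 -0.12] w 0.0221
 inc [-0.0005 -0.0026  0.0055] [ 0.0001 -0.0008 -0.0038]
```

View pics/scene2z.png

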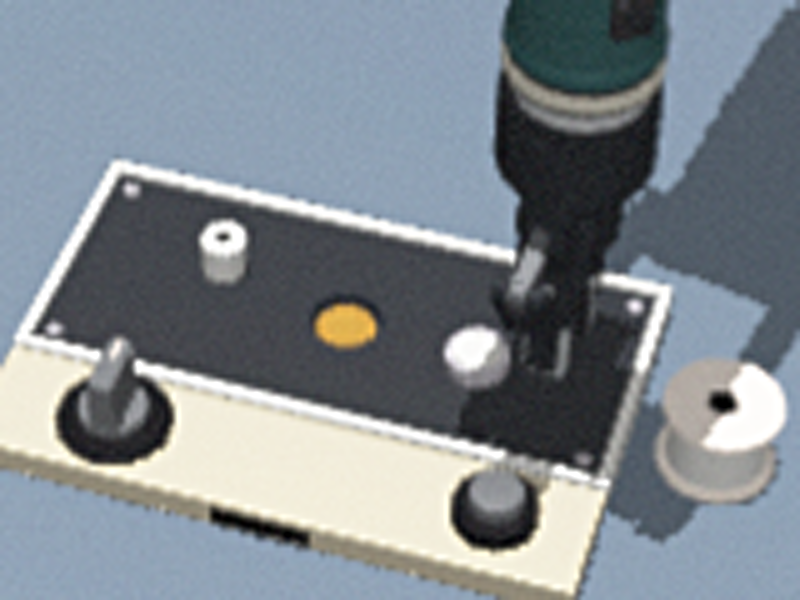

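Call:
step_arm --increments '[[[0,0,0.003],[0,0,0]],[[0,0.003,0.005],[0,0,0]],[[0,0.008,0.005],[0,0,0]],[[0,0.013,0.005],[0,0,0]],[[0,0.018,0.005],[0,0,0]],[[0,0.022,0.005],[0,0,0]],[[0,0.026,0.005],[0,0,0]],[[0,0.03,0.005],[0,0,0]],[[0,0.034,0.005],[0,0,0]],[[0,0.037,0.005],[0,0,0]],[[0,0.039,0.005],[0,0,0]],[[0,0.04,0.005],[0,0,0]]]'

```text
t: 4.25
tcp_pos: [0.5181, 0.0297, 0.0211]
tool_rot: [0.999, 0.039, 0.0, 0.0]
wrist_force: [0.2, 0.6, -0.6]
gripper_width: 0.0222
```

```bash
cat > look.py <<'E'
from h import *
import sys
tag=sys.argv[1]
inc([.5146,.0723,.021],.0817)
ims=[]
for n,b,f in(("top",(195,275,250,370),5),("scene",(205,285,290,410),5)):
    im=arm.camera(n)[:,:,::-1]; cv2.imwrite(f"pics/{n}{tag}.png",im)
    ims.append(cv2.resize(im[b[0]:b[1],b[2]:b[3]],None,fx=f,fy=3.5,interpolation=cv2.INTER_CUBIC) if 0 else cv2.resize(im[b[0]:b[1],b[2]:b[3]],(450,300),interpolation=cv2.INTER_CUBIC)[:,:400])
ims=[cv2.resize(i,(400,300)) if i.shape[1]!=400 else i for i in ims]
cv2.imwrite(f"pics/both{tag}.png",np.hstack(ims))
E
python3 look.py 3
```

```text
t 4.25 tcp [0.5181 0.0297 0.0211] yaw 0.0778 F [ 0.19  0.62 -0.61] w 0.0222
 inc [-0.0002 -0.0428  0.0001] [ 0.0001 -0.     -0.0039]
```

View pics/both3.png

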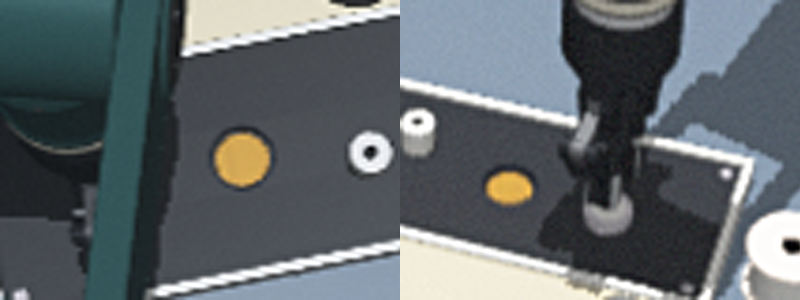

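```bash
python3 - <<'E'
from h import *
im=cv2.imread("pics/scene3.png")[225:285,300:390]
cv2.imwrite("pics/s3z.png",cv2.resize(im,None,fx=8,fy=8,interpolation=cv2.INTER_CUBIC))
for z in (.0211,.018): 
    # project TCP
    m=arm.camera_model("scene");Rm=R.from_quat(m["attitude"]).as_matrix()
    rv=cv2.Rodrigues(Rm.T)[0];tv=-Rm.T@m["position"]
    t=arm.sense()["tcp_pos"]
    yv=np.array([.0777,-.997,0]);xv=np.array([.997,.0777,0])
    P=[t,t+.0233*yv,t+.011*yv+.011*xv,t+.011*yv-.011*xv]
    uv=cv2.projectPoints(np.array(P),rv,tv,m["camera_matrix"],np.array([m["k1"],0,0,0]))[0].reshape(-1,2);print(uv,(uv-[300,225])*8)
    break
E
```

```text
[[345.87713534 261.92340262]
 [337.50342741 258.94845792]
 [340.13393681 263.37705688]
 [343.67444137 257.68253411]] [[367.01708276 295.38722096]
 [300.02741927 271.58766336]
 [321.07149448 307.01645505]
 [349.39553093 261.46027288]]
```

View pics/s3z.png

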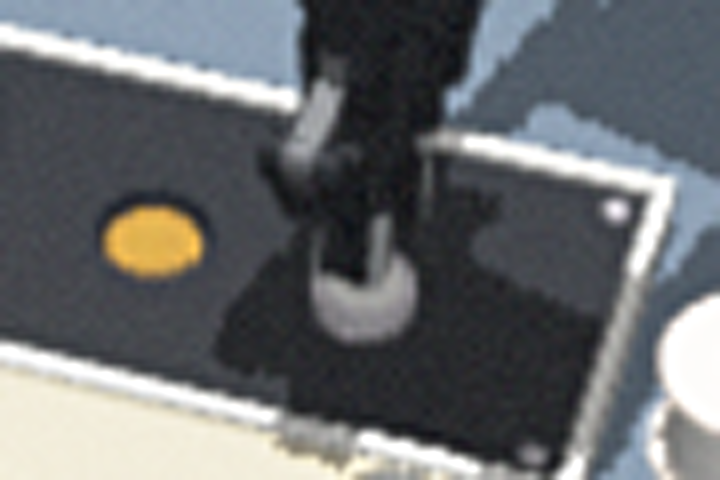

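The cell hasn't moved: its bottom edge is still at row 268 and its centre at column 345.6. The partly open tips passed over it, so they sit higher than the TCP. I'll back off and measure the tip height.

Call:
step_arm --increments '[[[0,-0.005,0],[0,0,0]],[[0,-0.012,0],[0,0,0]],[[0,-0.02,0],[0,0,0]],[[0,-0.028,0],[0,0,0]],[[0,-0.035,0],[0,0,0]],[[0,-0.039,0],[0,0,0]],[[0,-0.041,0],[0,0,0]],[[0,-0.041,0],[0,0,0]]]'

```text
t: 5.15
tcp_pos: [0.5149, 0.071, 0.0211]
tool_rot: [0.999, 0.039, 0.0, 0.0]
wrist_force: [-0.3, 0.7, 0.1]
gripper_width: 0.0223
```

```bash
cat >> h.py <<'E'
def proj(n,P):
    m=arm.camera_model(n);Rm=R.from_quat(m["attitude"]).as_matrix()
    return cv2.projectPoints(np.atleast_2d(P).astype(float),cv2.Rodrigues(Rm.T)[0],-Rm.T@m["position"],m["camera_matrix"],np.array([m["k1"],0,0,0]))[0].reshape(-1,2)
E
python3 - <<'E'
from h import *
inc([.5146,.0723,.021],.0817)
im=arm.camera("scene")[:,:,::-1]; cv2.imwrite("pics/scene4.png",im)
cv2.imwrite("pics/s4z.png",cv2.resize(im[225:285,320:410],None,fx=8,fy=8,interpolation=cv2.INTER_CUBIC))
s=arm.sense();M=R.from_quat(s["tool_rot"]).as_matrix();t=s["tcp_pos"]
for z in(-.0,.004,.008,.012):
  for x in (.011,.0255):
    P=[t+M@[x,y,-z] for y in(-.011,.011)]
    print(z,x,((proj("scene",P)-[320,225])*8).round(0).tolist())
E
```

```text
t 5.15 tcp [0.5149 0.071  0.0211] yaw 0.0785 F [-0.26  0.74  0.07] w 0.0223
 inc [-0.0002 -0.0013  0.0001] [ 0.0002 -0.     -0.0032]
-0.0 0.011 [[346.0, 373.0], [281.0, 350.0]]
-0.0 0.0255 [[328.0, 404.0], [262.0, 381.0]]
0.004 0.011 [[347.0, 364.0], [282.0, 341.0]]
0.004 0.0255 [[329.0, 396.0], [263.0, 372.0]]
0.008 0.011 [[347.0, 356.0], [282.0, 333.0]]
0.008 0.0255 [[329.0, 387.0], [264.0, 364.0]]
0.012 0.011 [[348.0, 347.0], [283.0, 324.0]]
0.012 0.0255 [[330.0, 379.0], [265.0, 355.0]]
```

View pics/s4z.png

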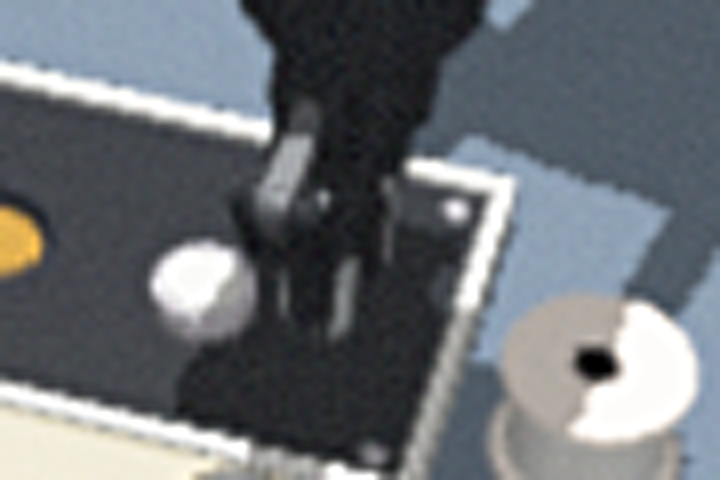

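Call:
step_arm --increments '[[[0,0,0.003],[0,0,0]],[[0,0,0.006],[0,0,0]],[[0,0,0.008],[0,0,0]],[[0,0,0.009],[0,0,0]],[[0,0,0.009],[0,0,0]],[[0,0,0.009],[0,0,0]]]'

```text
t: 5.8
tcp_pos: [0.5149, 0.0707, 0.0121]
tool_rot: [0.999, 0.039, -0.0, 0.0]
wrist_force: [-0.0, 0.2, -0.8]
gripper_width: 0.0225
```

Call:
step_arm --increments '[[[0,0,0.001],[0,0,0]],[[0,0,0.002],[0,0,0]],[[0,0,0.002],[0,0,0]],[[0,0,0.002],[0,0,0]]]'

```text
t: 6.2
tcp_pos: [0.5149, 0.0708, 0.0101]
tool_rot: [0.999, 0.039, 0.0, 0.0]
wrist_force: [0.3, -0.7, 0.3]
gripper_width: 0.022
```

```bash
python3 - <<'E'
from h import *
inc([.5146,.0723,.021],.0817)
im=arm.camera("scene")[:,:,::-1]; cv2.imwrite("pics/scene5.png",im)
cv2.imwrite("pics/s5z.png",cv2.resize(im[225:285,320:410],None,fx=8,fy=8,interpolation=cv2.INTER_CUBIC))
E
```

```text
t 6.2 tcp [0.5149 0.0708 0.0101] yaw 0.078 F [ 0.27 -0.71  0.31] w 0.022
 inc [-0.0002 -0.0015 -0.0109] [ 0.0001 -0.     -0.0037]
```

View pics/s5z.png

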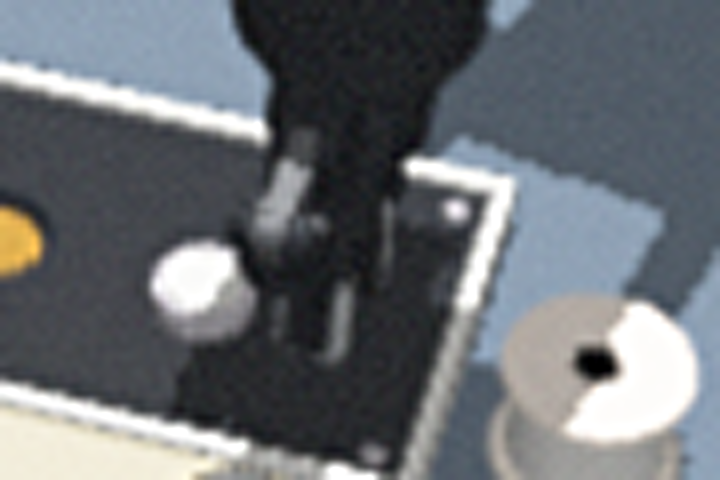

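Call:
step_arm --increments '[[[0,0,0.001],[0,0,0]],[[0,0,0.002],[0,0,0]],[[0,0,0.002],[0,0,0]],[[0,0,0.002],[0,0,0]]]'

```text
t: 6.65
tcp_pos: [0.5148, 0.0707, 0.008]
tool_rot: [0.999, 0.039, -0.0, 0.0]
wrist_force: [-0.2, -0.0, -0.5]
gripper_width: 0.0224
```

Call:
step_arm --increments '[[[0,0,0.0005],[0,0,0]],[[0,0,0.001],[0,0,0]],[[0,0,0.001],[0,0,0]]]'

```text
t: 6.95
tcp_pos: [0.5148, 0.0707, 0.007]
tool_rot: [0.999, 0.039, -0.0, 0.0]
wrist_force: [-0.1, 0.3, -0.7]
gripper_width: 0.0224
```

Call:
step_arm --increments '[[[0,0,0.0005],[0,0,0]],[[0,0,0.001],[0,0,0]],[[0,0,0.001],[0,0,0]]]'

```text
t: 7.25
tcp_pos: [0.5148, 0.0708, 0.006]
tool_rot: [0.999, 0.039, -0.0, 0.0]
wrist_force: [1.0, -0.4, 0.5]
gripper_width: 0.0219
```

Call:
step_arm --increments '[[[0,0,0.0005],[0,0,0]],[[0,0,0.001],[0,0,0]],[[0,0,0.001],[0,0,0]]]'

```text
t: 7.55
tcp_pos: [0.5148, 0.0708, 0.005]
tool_rot: [0.999, 0.039, -0.0, 0.0]
wrist_force: [0.2, 0.5, -0.1]
gripper_width: 0.0226
```

Call:
step_arm --increments '[[[0,0,0.0005],[0,0,0]],[[0,0,0.001],[0,0,0]],[[0,0,0.001],[0,0,0]]]'

```text
t: 7.85
tcp_pos: [0.5148, 0.0707, 0.004]
tool_rot: [0.999, 0.039, -0.0, 0.0]
wrist_force: [-0.5, 0.0, 0.2]
gripper_width: 0.0223
```

```bash
python3 - <<'E'
from h import *
inc([.5146,.0723,.021],.0817)
im=arm.camera("scene")[:,:,::-1]; cv2.imwrite("pics/scene6.png",im)
cv2.imwrite("pics/s6z.png",cv2.resize(im[225:285,320:410],None,fx=8,fy=8,interpolation=cv2.INTER_CUBIC))
E
```

```text
t 7.85 tcp [0.5148 0.0707 0.004 ] yaw 0.078 F [-0.54  0.02  0.16] w 0.0223
 inc [-0.0001 -0.0016 -0.017 ] [ 0.0001  0.0002 -0.0037]
```

View pics/s6z.png

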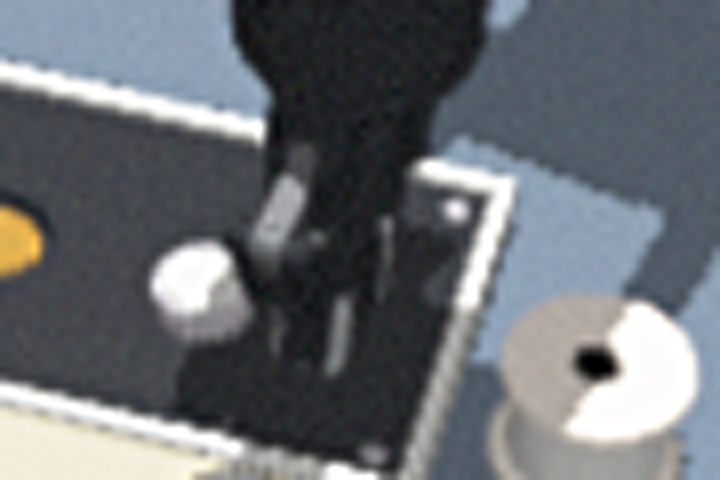

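Call:
step_arm --increments '[[[0,0,0.0005],[0,0,0]],[[0,0,0.001],[0,0,0]],[[0,0,0.001],[0,0,0]]]'

```text
t: 8.2
tcp_pos: [0.5148, 0.0708, 0.003]
tool_rot: [0.999, 0.039, -0.0, 0.0]
wrist_force: [-0.5, 0.1, 0.3]
gripper_width: 0.0222
```

Call:
step_arm --increments '[[[0,0,0.0005],[0,0,0]],[[0,0,0.001],[0,0,0]],[[0,0,0.001],[0,0,0]]]'

```text
t: 8.5
tcp_pos: [0.5148, 0.0708, 0.002]
tool_rot: [0.999, 0.039, -0.0, 0.0]
wrist_force: [0.0, -1.1, 0.2]
gripper_width: 0.0223
```

Call:
step_arm --increments '[[[0,0,0.0005],[0,0,0]],[[0,0,0.001],[0,0,0]],[[0,0,0.001],[0,0,0]]]'

```text
t: 8.8
tcp_pos: [0.5148, 0.0707, 0.001]
tool_rot: [0.999, 0.039, -0.0, 0.0]
wrist_force: [-0.1, 0.6, 0.0]
gripper_width: 0.0223
```

```bash
python3 - <<'E'
from h import *
inc([.5146,.0723,.021],.0817)
im=arm.camera("scene")[:,:,::-1]; cv2.imwrite("pics/scene7.png",im)
z=np.clip(im[225:285,320:400].astype(float)*2.2,0,255).astype(np.uint8)
cv2.imwrite("pics/s7z.png",cv2.resize(z,None,fx=10,fy=10,interpolation=cv2.INTER_CUBIC))
s=arm.sense();M=R.from_quat(s["tool_rot"]).as_matrix();t=s["tcp_pos"]
for h in(.018,.028,.038):
  for x in (-.011,.011,.0255):
    P=[(t+M@[x,y,0])*[1,1,0]+[0,0,h] for y in(-.011,.011)]
    print(h,x,((proj("scene",P)-[320,225])*10).round(0).tolist())
E
```

```text
t 8.8 tcp [0.5148 0.0707 0.001 ] yaw 0.078 F [-0.1   0.64  0.05] w 0.0223
 inc [-0.0001 -0.0016 -0.02  ] [ 0.0001  0.0002 -0.0037]
0.018 -0.011 [[465.0, 416.0], [384.0, 387.0]]
0.018 0.011 [[431.0, 474.0], [350.0, 445.0]]
0.018 0.0255 [[409.0, 514.0], [327.0, 484.0]]
0.028 -0.011 [[468.0, 389.0], [387.0, 361.0]]
0.028 0.011 [[434.0, 448.0], [353.0, 419.0]]
0.028 0.0255 [[412.0, 487.0], [330.0, 458.0]]
0.038 -0.011 [[471.0, 362.0], [389.0, 333.0]]
0.038 0.011 [[437.0, 421.0], [355.0, 392.0]]
0.038 0.0255 [[414.0, 460.0], [332.0, 430.0]]
```

View pics/s7z.png

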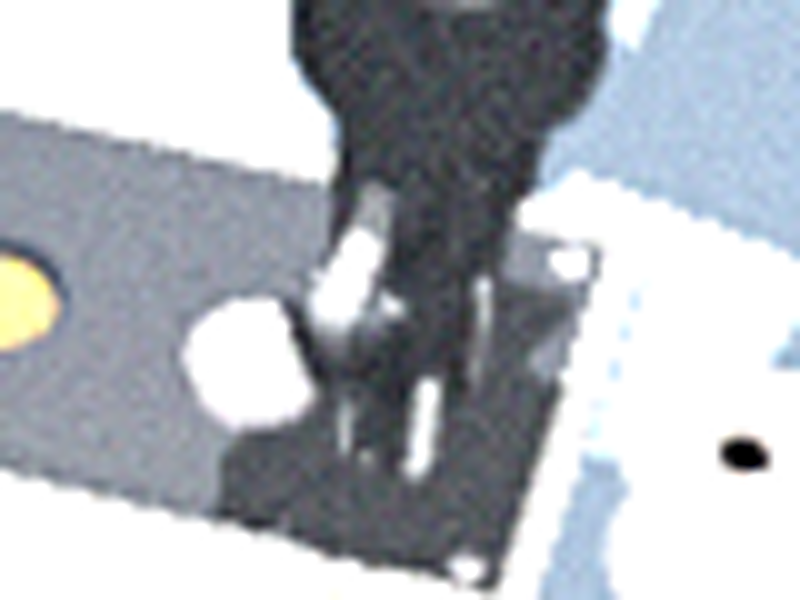

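Call:
step_arm --increments '[[[0,0,0.0005],[0,0,0]],[[0,0,0.001],[0,0,0]],[[0,0,0.001],[0,0,0]]]'

```text
t: 9.15
tcp_pos: [0.5148, 0.0707, -0.0]
tool_rot: [0.999, 0.039, -0.0, 0.0]
wrist_force: [-1.0, 0.2, 0.7]
gripper_width: 0.0225
```

Call:
step_arm --increments '[[[0,0,0.0005],[0,0,0]],[[0,0,0.001],[0,0,0]],[[0,0,0.001],[0,0,0]]]'

```text
t: 9.45
tcp_pos: [0.5148, 0.0708, -0.001]
tool_rot: [0.999, 0.039, -0.0, 0.0]
wrist_force: [-0.2, 0.6, 0.2]
gripper_width: 0.0219
```

Call:
step_arm --increments '[[[0,0,0.0005],[0,0,0]],[[0,0,0.001],[0,0,0]],[[0,0,0.001],[0,0,0]]]'

```text
t: 9.75
tcp_pos: [0.5148, 0.0708, -0.002]
tool_rot: [0.999, 0.039, -0.0, 0.0]
wrist_force: [0.0, 0.0, -0.1]
gripper_width: 0.022
```

Call:
step_arm --increments '[[[0,0.004,0],[0,0,0]],[[0,0.008,0],[0,0,0]],[[0,0.012,0],[0,0,0]],[[0,0.015,0],[0,0,0]],[[0,0.018,0],[0,0,0]],[[0,0.021,0],[0,0,0]],[[0,0.024,0],[0,0,0]],[[0,0.026,0],[0,0,0]],[[0,0.027,0],[0,0,0]]]'

```text
t: 10.65
tcp_pos: [0.517, 0.0436, -0.0019]
tool_rot: [0.999, 0.039, 0.0, 0.0]
wrist_force: [0.3, 1.1, 0.7]
gripper_width: 0.0222
```

```bash
cat > look2.py <<'E'
from h import *
import sys
inc([.5146,.0723,.021],.0817)
im=arm.camera("scene")[:,:,::-1]; cv2.imwrite(f"pics/scene{sys.argv[1]}.png",im)
z=np.clip(im[225:285,300:380].astype(float)*1.5,0,255).astype(np.uint8)
cv2.imwrite(f"pics/s{sys.argv[1]}z.png",cv2.resize(z,None,fx=10,fy=10,interpolation=cv2.INTER_CUBIC))
E
python3 look2.py 8
```

```text
t 10.65 tcp [ 0.517   0.0436 -0.0019] yaw 0.0779 F [0.28 1.07 0.74] w 0.0222
 inc [-0.0002 -0.0288 -0.0229] [ 0.0001 -0.     -0.0038]
```

View pics/s8z.png

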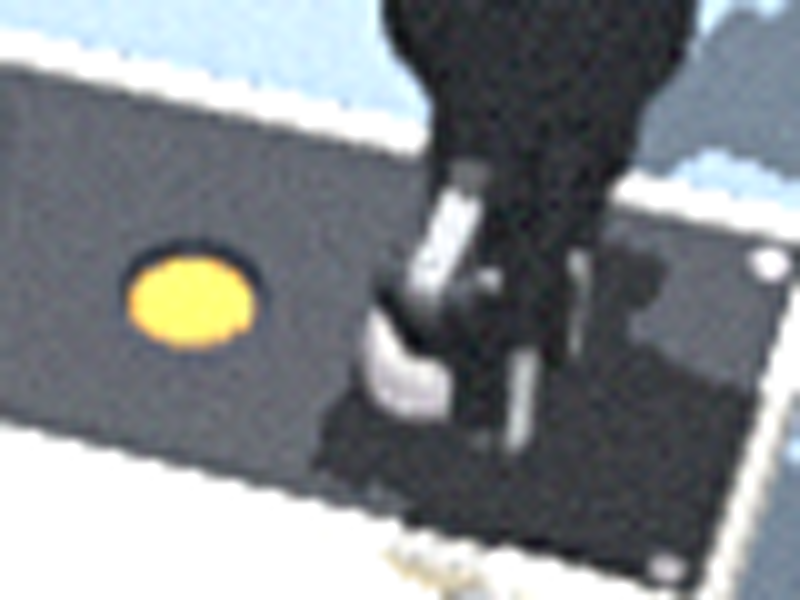

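The cell is moving: its left edge went from column 338.6 to 336. I'll keep pushing, but stop short of the pocket.

Call:
step_arm --increments '[[[0,0.003,0],[0,0,0]],[[0,0.006,0],[0,0,0]],[[0,0.009,0],[0,0,0]],[[0,0.012,0],[0,0,0]],[[0,0.015,0],[0,0,0]],[[0,0.018,0],[0,0,0]],[[0,0.021,0],[0,0,0]],[[0,0.024,0],[0,0,0]],[[0,0.027,0],[0,0,0]],[[0,0.029,0],[0,0,0]],[[0,0.03,0],[0,0,0]],[[0,0.03,0],[0,0,0]]]'

```text
t: 11.9
tcp_pos: [0.5194, 0.0138, -0.0019]
tool_rot: [0.999, 0.039, 0.0, 0.0]
wrist_force: [-0.3, -0.7, 0.6]
gripper_width: 0.0222
```

```bash
python3 look2.py 9
```

```text
t 11.9 tcp [ 0.5194  0.0138 -0.0019] yaw 0.0779 F [-0.33 -0.74  0.55] w 0.0222
 inc [-0.0002 -0.0587 -0.0229] [ 0.0002 -0.0001 -0.0038]
```

Call:
step_arm --increments '[[[0,-0.004,0],[0,0,0]],[[0,-0.012,0],[0,0,0]],[[0,-0.022,0],[0,0,0]],[[0,-0.032,0],[0,0,0]],[[0,-0.042,0],[0,0,0]],[[0,-0.048,0],[0,0,0]],[[0,-0.05,0],[0,0,0]]]'

```text
t: 12.65
tcp_pos: [0.5153, 0.0648, -0.0019]
tool_rot: [0.999, 0.04, -0.0, 0.0]
wrist_force: [-0.2, 0.1, 0.3]
gripper_width: 0.0225
```

```bash
python3 look2.py 10; python3 - <<'E'
from h import *
im=arm.camera("top")[:,:,::-1]; cv2.imwrite("pics/top10.png",im)
cv2.imwrite("pics/t10z.png",cv2.resize(im[200:275,260:360],None,fx=8,fy=8,interpolation=cv2.INTER_CUBIC))
E
```

```text
t 12.65 tcp [ 0.5153  0.0648 -0.0019] yaw 0.0793 F [-0.16  0.05  0.33] w 0.0225
 inc [-0.0001 -0.0076 -0.0229] [ 0.      0.     -0.0024]
```

View pics/s9z.png

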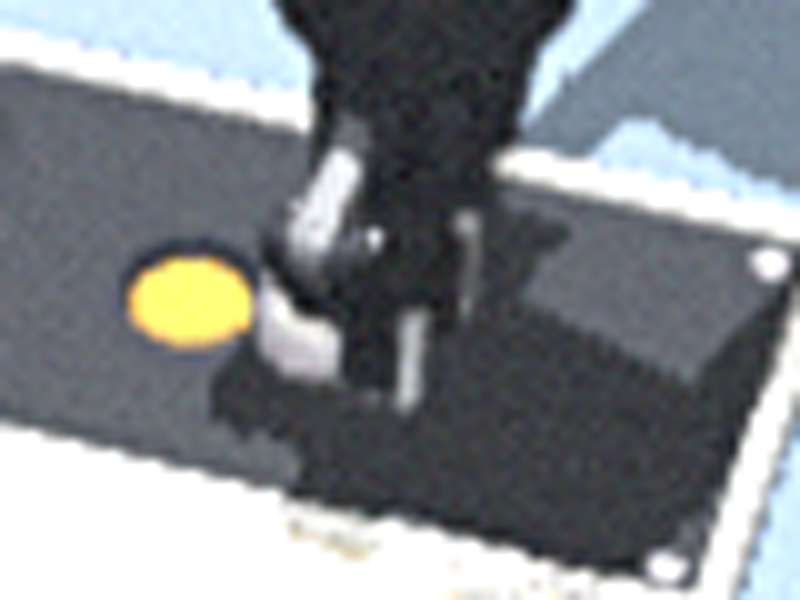

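View pics/s10z.png

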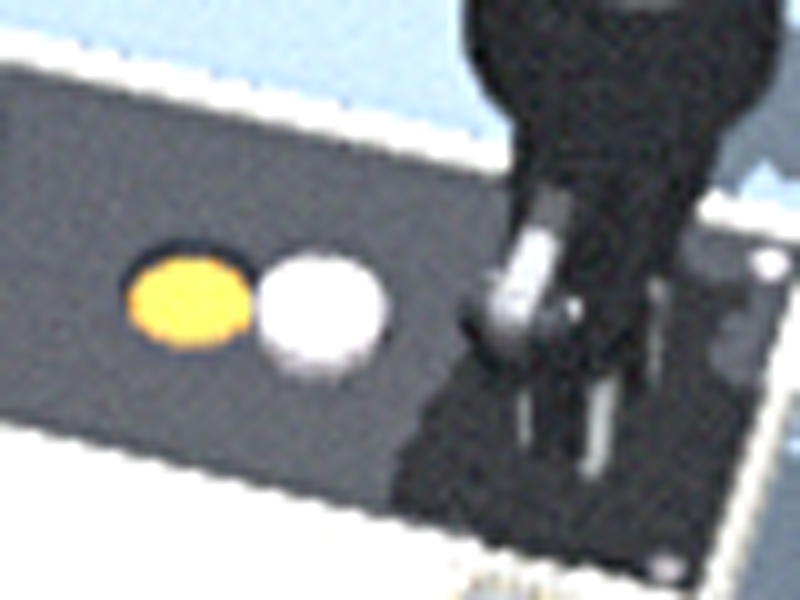

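View pics/t10z.png

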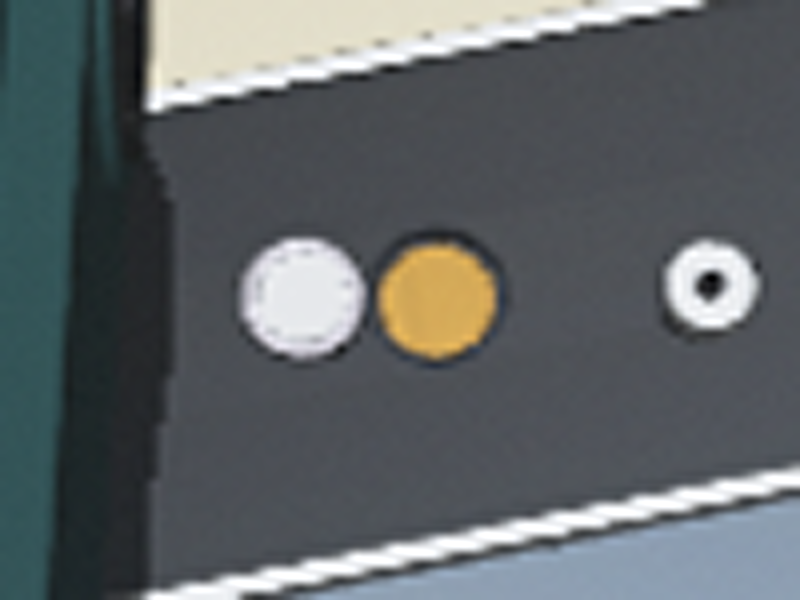

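```bash
python3 - <<'E'
from h import *
t=cv2.imread("pics/top10.png"); s=cv2.imread("pics/scene10.png")
satb=lambda p:p[...,2]-p[...,0]
p,_=wc(t,(304,226,326,249),15,110,brs)
g=lambda q:np.where(brs(q)>25,0,gray(q))
c,a=wc(t,(284,226,308,249),100,190,g)
print(c,p,"eqdiam",2000*np.sqrt(a/np.pi)*1.17/552)
C=onz("top",c,.028)[0][:2];P=onz("top",p,.011)[0][:2]
ps,_=wc(s,(308,244,327,264),15,110,brs); cs,_=wc(s,(325,246,342,266),110,190,g)
Ps=onz("scene",ps,.011)[0][:2];Cs=onz("scene",cs,.0265)[0][:2]
print("top C",C,"P",P,"scene",Cs,Ps)
T=np.array([.5194,.0138]);yaw=.0779;y=np.array([np.sin(yaw),-np.cos(yaw)]);x=np.array([np.cos(yaw),np.sin(yaw)])
for c,p in((C,P),(Cs,Ps)): print("cell rel contact TCP tool x,y",(c-T)@x,(c-T)@y," pocket-cell tool x,y",(p-c)@x,(p-c)@y)
E
```

```text
[297.37149781 236.68985162] [314.17045072 237.1401334 ] eqdiam 31.569147192754208
top C [ 0.52201823 -0.00976367] P [ 0.5252173  -0.04535501] scene [ 0.52152872 -0.01030829] [ 0.52332125 -0.0469547 ]
cell rel contact TCP tool x,y 0.0007765326333314033 0.023695958234980215  pocket-cell tool x,y 0.00041960490170478426 0.03573236808044112
cell rel contact TCP tool x,y 0.00024612278257273045 0.02420083438031214  pocket-cell tool x,y -0.0010647716730418219 0.03667476909826519
```

Call:
step_arm --increments '[[[0,0.008,0],[0,0,0]],[[0,0.018,0],[0,0,0]],[[0,0.028,0],[0,0,0]],[[0,0.036,0],[0,0,0]],[[0,0.042,0],[0,0,0]],[[0,0.046,0],[0,0,0]],[[0,0.049,0],[0,0,0]],[[0,0.052,0],[0,0,0]],[[0,0.055,0],[0,0,0]],[[0,0.058,0],[0,0,0]],[[0,0.061,0],[0,0,0]],[[0,0.064,0],[0,0,0]]]'

```text
t: 13.95
tcp_pos: [0.5204, -0.0002, -0.0019]
tool_rot: [0.999, 0.039, -0.0, 0.0]
wrist_force: [0.7, -0.1, -0.1]
gripper_width: 0.0222
```

Call:
step_arm --increments '[[[0,0.002,0],[0,0,0]],[[0,0.004,0],[0,0,0]],[[0,0.006,0],[0,0,0]],[[0,0.008,0],[0,0,0]],[[0,0.01,0],[0,0,0]],[[0,0.012,0],[0,0,0]],[[0,0.014,0],[0,0,0]],[[0,0.016,0],[0,0,0]],[[0,0.018,0],[0,0,0]],[[0,0.019,0],[0,0,0]],[[0,0.019,0],[0,0,0]]]'

```text
t: 15.05
tcp_pos: [0.5219, -0.0192, -0.002]
tool_rot: [0.999, 0.039, -0.0, 0.0]
wrist_force: [0.7, -0.2, -0.8]
gripper_width: 0.0224
```

```bash
python3 look2.py 11
```

```text
t 15.05 tcp [ 0.5219 -0.0192 -0.002 ] yaw 0.0778 F [ 0.7  -0.21 -0.78] w 0.0224
 inc [-0.0002 -0.0918 -0.023 ] [ 0.0002  0.     -0.0039]
```

View pics/s11z.png

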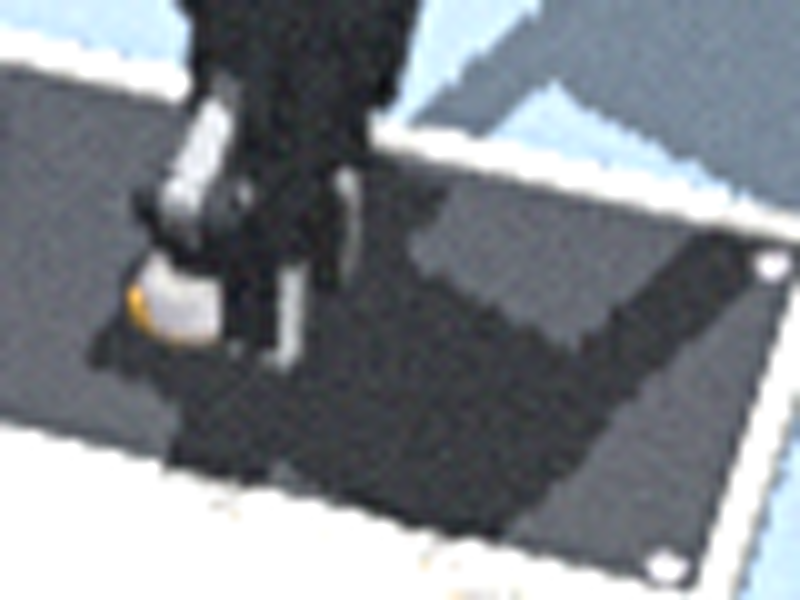

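The cell is nearly over the pocket, with a brass sliver showing at its left, 33 mm past the contact point. I'll push on slowly.

Call:
step_arm --increments '[[[0,0.001,0],[0,0,0]],[[0,0.0015,0],[0,0,0]],[[0,0.002,0],[0,0,0]],[[0,0.0025,0],[0,0,0]],[[0,0.0025,0],[0,0,0]]]'

```text
t: 15.6
tcp_pos: [0.5221, -0.0215, -0.0019]
tool_rot: [0.999, 0.039, 0.0, 0.0]
wrist_force: [0.1, 0.2, -0.0]
gripper_width: 0.0223
```

```bash
python3 look2.py 12
```

```text
t 15.6 tcp [ 0.5221 -0.0215 -0.0019] yaw 0.0779 F [ 0.07  0.18 -0.02] w 0.0223
 inc [-0.0002 -0.0941 -0.0229] [ 0.0001 -0.     -0.0038]
```

View pics/s12z.png

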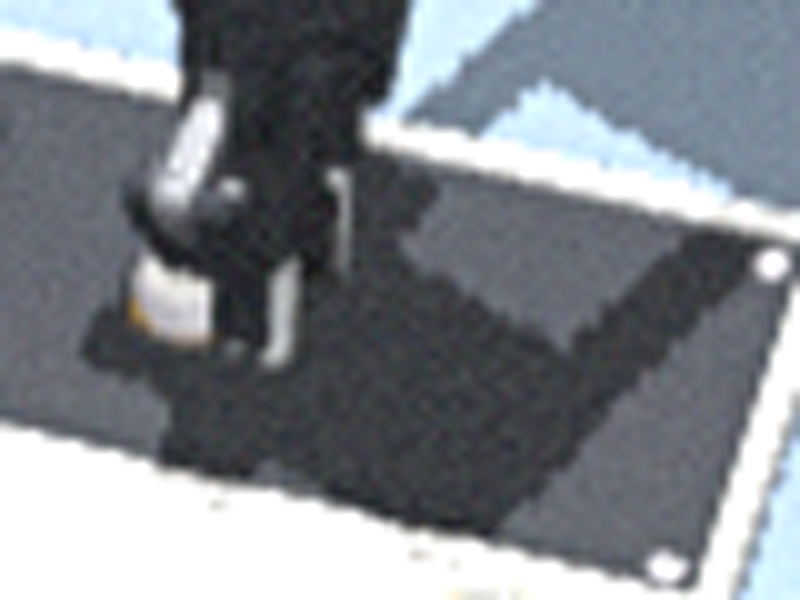

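Call:
step_arm --increments '[[[0,0.0005,0],[0,0,0]],[[0,0.001,0],[0,0,0]],[[0,0.0015,0],[0,0,0]],[[0,0.0015,0],[0,0,0]]]'

```text
t: 16.05
tcp_pos: [0.5222, -0.0231, -0.0019]
tool_rot: [0.999, 0.039, 0.0, 0.0]
wrist_force: [0.5, -0.3, 0.3]
gripper_width: 0.0221
```

```bash
python3 look2.py 13
```

```text
t 16.05 tcp [ 0.5222 -0.0231 -0.0019] yaw 0.0779 F [ 0.5  -0.25  0.26] w 0.0221
 inc [-0.0002 -0.0957 -0.0229] [ 0.0002 -0.0001 -0.0038]
```

View pics/s13z.png

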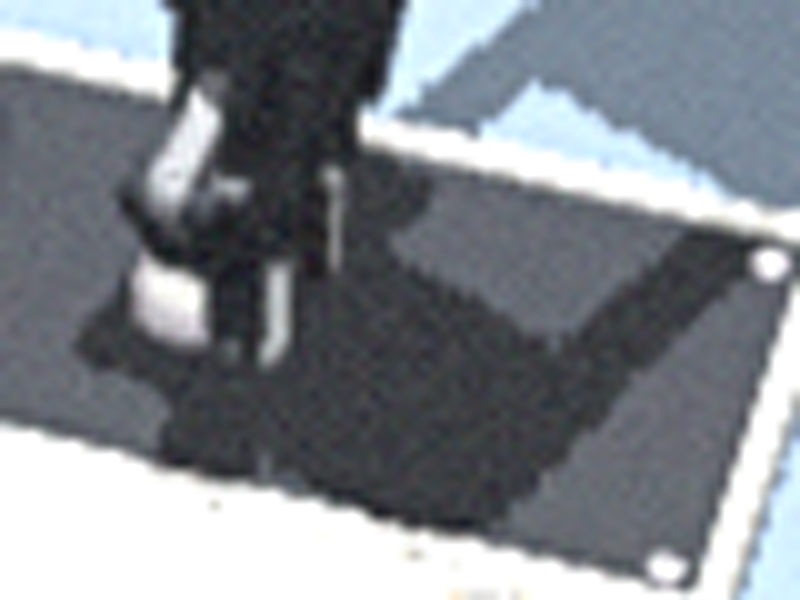

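The brass is now hidden. I'll retract and look.

Call:
step_arm --increments '[[[0,-0.004,0],[0,0,0]],[[0,-0.012,0],[0,0,0]],[[0,-0.022,0],[0,0,0]],[[0,-0.034,0],[0,0,0]],[[0,-0.046,0],[0,0,0]],[[0,-0.058,0],[0,0,0]],[[0,-0.068,0],[0,0,0]],[[0,-0.074,0],[0,0,0]],[[0,-0.076,0],[0,0,0]],[[0,-0.076,0],[0,0,0]]]'

```text
t: 17.1
tcp_pos: [0.5163, 0.053, -0.0019]
tool_rot: [0.999, 0.039, 0.0, 0.0]
wrist_force: [0.3, -0.4, -0.3]
gripper_width: 0.0223
```

```bash
python3 look2.py 14; python3 - <<'E'
from h import *
im=arm.camera("top")[:,:,::-1]; cv2.imwrite("pics/top14.png",im)
cv2.imwrite("pics/t14z.png",cv2.resize(im[200:275,260:360],None,fx=8,fy=8,interpolation=cv2.INTER_CUBIC))
E
```

```text
t 17.1 tcp [ 0.5163  0.053  -0.0019] yaw 0.0785 F [ 0.33 -0.41 -0.29] w 0.0223
 inc [-0.0002 -0.0194 -0.0229] [ 0.0003  0.     -0.0032]
```

View pics/s14z.png

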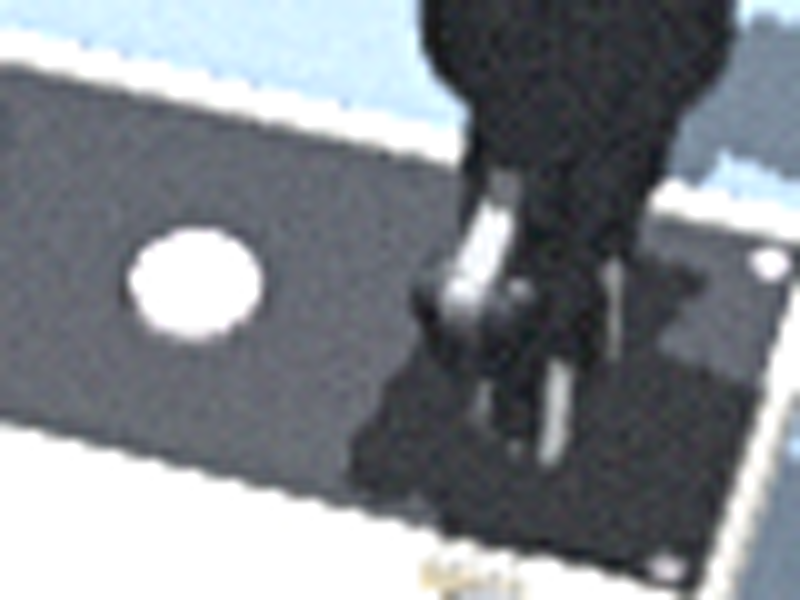

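View pics/t14z.png

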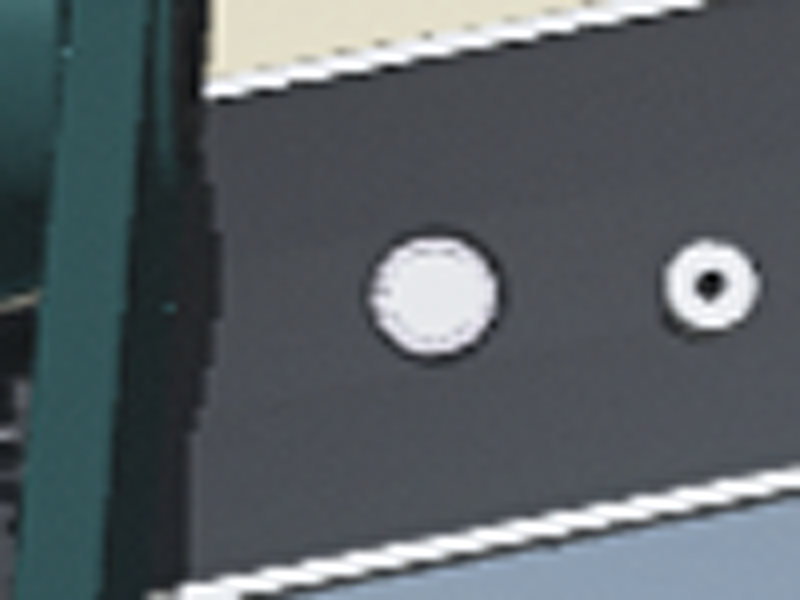

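```bash
python3 - <<'E'
from h import *
t=cv2.imread("pics/top14.png"); s=cv2.imread("pics/scene14.png")
c,_=wc(t,(302,225,326,249),100,190,gray); cs,_=wc(s,(309,243,330,263),100,190,gray)
for z in(.015,.018,.021,.024,.028): print(z,onz("top",c,z)[0][:2],onz("scene",cs,z)[0][:2])
print("known: spacer"); c,_=wc(t,(340,227,358,246),90,200,gray); print(c)
inc([.604,.0835,.06])
E
```

```text
0.015 [ 0.52587028 -0.04471954] [ 0.52009818 -0.04752584]
0.018 [ 0.52527971 -0.0448295 ] [ 0.52258855 -0.04610063]
0.021 [ 0.52468914 -0.04493947] [ 0.52507891 -0.04467541]
0.024 [ 0.52409856 -0.04504944] [ 0.52756928 -0.04325019]
0.028 [ 0.52331113 -0.04519606] [ 0.53088977 -0.0413499 ]
known: spacer
[348.41164364 235.11102972]
t 17.2 tcp [ 0.5164  0.0525 -0.0019] yaw 0.0777 F [ 0.    0.02 -0.63] w 0.0221
 inc [ 0.0898 -0.0241 -0.0619] [ 0.0004 -0.     -0.    ]
```

Both views agree at a top height of 21 mm, and there is a dark ring all round, so the cell is seated flat. Now for the key: lift, shut the fingers and move over it.

Call:
step_arm --increments '[[[0,0,-0.02],[0,0,0]],[[0,0,-0.05],[0,0,0]],[[0,0,-0.08],[0,0,0]],[[0.015,-0.004,-0.1],[0,0,0]],[[0.04,-0.01,-0.1],[0,0,0]],[[0.065,-0.018,-0.1],[0,0,0]],[[0.082,-0.023,-0.1],[0,0,0]],[[0.09,-0.024,-0.1],[0,0,0]],[[0.09,-0.024,-0.1],[0,0,0]],[[0.09,-0.024,-0.1],[0,0,0]],[[0.09,-0.024,-0.1],[0,0,0]]]' --jaw -1

```text
t: 18.3
tcp_pos: [0.6034, 0.0833, 0.098]
tool_rot: [0.999, 0.039, -0.0, 0.0]
wrist_force: [0.4, 0.0, -0.2]
gripper_width: -0.0002
```

```bash
python3 - <<'E'
from h import *
inc([.604,.0835,.08])
im=arm.camera("scene")[:,:,::-1]; cv2.imwrite("pics/scene15.png",im)
z=np.clip(im[220:310,310:430].astype(float)*1.5,0,255).astype(np.uint8)
cv2.imwrite("pics/s15z.png",cv2.resize(z,None,fx=6.5,fy=6.5,interpolation=cv2.INTER_CUBIC))
s=arm.sense();print(((proj("scene",[s["tcp_pos"],s["tcp_pos"]*[1,1,0]+[0,0,.036]])-[310,220])*6.5))
E
```

```text
t 18.3 tcp [0.6034 0.0833 0.098 ] yaw 0.0775 F [ 0.39  0.05 -0.19] w -0.0002
 inc [ 0.0006 -0.0001  0.018 ] [0.0002 0.0007 0.    ]
[[261.94317526 333.8465196 ]
 [253.35813803 446.86855071]]
```

View pics/s15z.png

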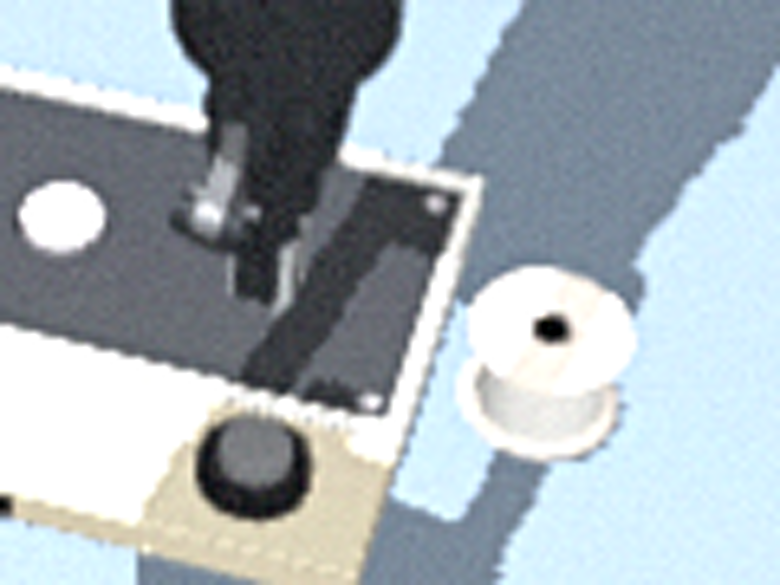

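Call:
step_arm --increments '[[[0,0,0.015],[0,0,0]],[[0,0,0.03],[0,0,0]],[[0,0,0.043],[0,0,0]],[[0,0,0.051],[0,0,0]],[[0,0,0.055],[0,0,0]],[[0,0,0.057],[0,0,0]],[[0,0,0.057],[0,0,0]],[[0,0,0.057],[0,0,0]]]'

```text
t: 19.15
tcp_pos: [0.6047, 0.0838, 0.0418]
tool_rot: [0.999, 0.039, 0.001, 0.0]
wrist_force: [-0.1, -0.0, 1.6]
gripper_width: -0.0001
```

```bash
cat > look3.py <<'E'
from h import *
import sys
inc([.604,.0835,.03])
im=arm.camera("scene")[:,:,::-1]; cv2.imwrite(f"pics/scene{sys.argv[1]}.png",im)
z=np.clip(im[240:310,320:400].astype(float)*1.5,0,255).astype(np.uint8)
cv2.imwrite(f"pics/s{sys.argv[1]}z.png",cv2.resize(z,None,fx=8,fy=8,interpolation=cv2.INTER_CUBIC))
E
python3 look3.py 16
```

```text
t 19.15 tcp [0.6047 0.0838 0.0418] yaw 0.078 F [-0.08 -0.04  1.6 ] w -0.0001
 inc [-0.0007  0.0002  0.0118] [ 0.0002 -0.0013 -0.    ]
```

View pics/s16z.png

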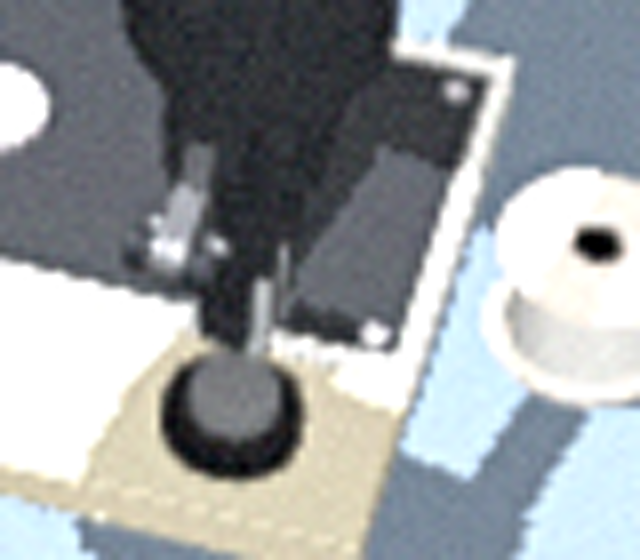

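Call:
step_arm --increments '[[[0,0,0.002],[0,0,0]],[[0,0,0.004],[0,0,0]],[[0,0,0.006],[0,0,0]],[[0,0,0.006],[0,0,0]]]'

```text
t: 19.6
tcp_pos: [0.6038, 0.0838, 0.0345]
tool_rot: [0.999, 0.039, -0.0, 0.0]
wrist_force: [-1.1, 0.6, -0.3]
gripper_width: -0.0004
```

Call:
step_arm --increments '[[[0,0,0.001],[0,0,0]],[[0,0,0.002],[0,0,0]],[[0,0,0.003],[0,0,0]],[[0,0,0.003],[0,0,0]]]'

```text
t: 20.0
tcp_pos: [0.604, 0.0837, 0.0319]
tool_rot: [0.999, 0.039, -0.0, 0.0]
wrist_force: [-0.1, 0.5, -0.5]
gripper_width: 0.0
```

Call:
step_arm --increments '[[[0,0,0.001],[0,0,0]],[[0,0,0.002],[0,0,0]],[[0,0,0.003],[0,0,0]],[[0,0,0.003],[0,0,0]]]'

```text
t: 20.4
tcp_pos: [0.604, 0.0837, 0.0288]
tool_rot: [0.999, 0.039, -0.0, 0.0]
wrist_force: [1.8, -0.3, 0.4]
gripper_width: 0.0003
```

```bash
python3 look3.py 17
```

```text
t 20.4 tcp [0.604  0.0837 0.0288] yaw 0.078 F [ 1.78 -0.33  0.37] w 0.0003
 inc [ 0.      0.0002 -0.0012] [0.0001 0.0004 0.    ]
```

View pics/s17z.png

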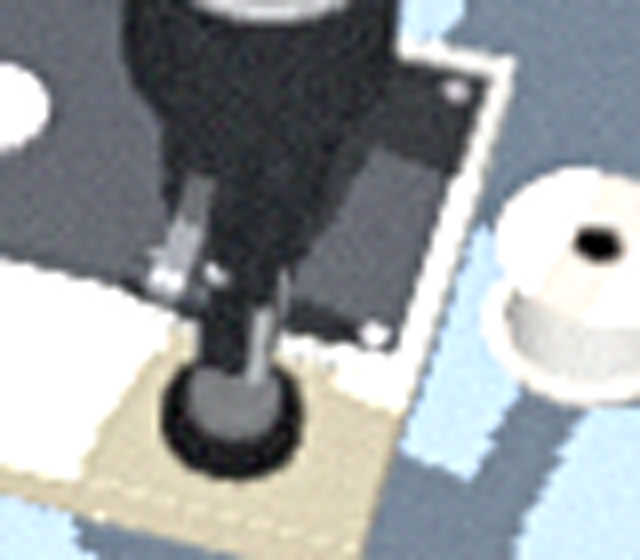

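Call:
step_arm --increments '[[[0,0,0.001],[0,0,0]],[[0,0,0.002],[0,0,0]],[[0,0,0.003],[0,0,0]],[[0,0,0.003],[0,0,0]]]'

```text
t: 20.85
tcp_pos: [0.604, 0.0837, 0.0258]
tool_rot: [0.999, 0.039, -0.0, 0.0]
wrist_force: [0.1, -0.3, 0.1]
gripper_width: 0.0
```

Call:
step_arm --increments '[[[0,0,0.001],[0,0,0]],[[0,0,0.002],[0,0,0]],[[0,0,0.003],[0,0,0]],[[0,0,0.003],[0,0,0]]]'

```text
t: 21.25
tcp_pos: [0.604, 0.0837, 0.0229]
tool_rot: [0.999, 0.039, -0.0, 0.0]
wrist_force: [0.2, 0.4, -0.2]
gripper_width: -0.0
```

Call:
step_arm --increments '[[[0,0,0.001],[0,0,0]],[[0,0,0.002],[0,0,0]],[[0,0,0.002],[0,0,0]]]'

```text
t: 21.55
tcp_pos: [0.604, 0.0837, 0.0209]
tool_rot: [0.999, 0.039, -0.0, 0.0]
wrist_force: [-0.9, 0.7, 0.2]
gripper_width: 0.0003
```

```bash
python3 look3.py 18
```

```text
t 21.55 tcp [0.604  0.0837 0.0209] yaw 0.078 F [-0.91  0.65  0.22] w 0.0003
 inc [-0.      0.0002 -0.0091] [0.0001 0.0004 0.    ]
```

View pics/s18z.png

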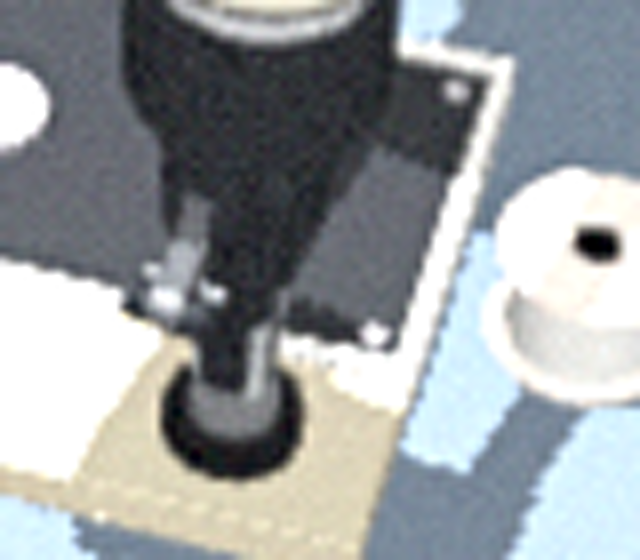

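Call:
step_arm --increments '[[[0,0,0.001],[0,0,0]],[[0,0,0.002],[0,0,0]],[[0,0,0.002],[0,0,0]]]'

```text
t: 21.9
tcp_pos: [0.604, 0.0837, 0.0189]
tool_rot: [0.999, 0.039, -0.0, 0.0]
wrist_force: [0.2, 0.5, 0.7]
gripper_width: 0.0001
```

Call:
step_arm --increments '[[[0,0,0.001],[0,0,0]],[[0,0,0.002],[0,0,0]],[[0,0,0.002],[0,0,0]]]'

```text
t: 22.2
tcp_pos: [0.6041, 0.0838, 0.017]
tool_rot: [0.999, 0.039, -0.0, 0.0]
wrist_force: [-0.3, 0.1, -0.2]
gripper_width: 0.0002
```

Call:
step_arm --increments '[[[0,0,0.001],[0,0,0]],[[0,0,0.002],[0,0,0]],[[0,0,0.002],[0,0,0]]]'

```text
t: 22.5
tcp_pos: [0.6043, 0.0837, 0.0153]
tool_rot: [0.999, 0.039, 0.0, 0.0]
wrist_force: [-0.1, -0.2, 2.4]
gripper_width: -0.0001
```

Contact at TCP z of about 16.5 mm, with 2.4 N. I'll press on in 2 mm moves while watching the force.

Call:
step_arm --increments '[[[0,0,0.001],[0,0,0]],[[0,0,0.002],[0,0,0]],[[0,0,0.002],[0,0,0]]]'

```text
t: 22.8
tcp_pos: [0.6042, 0.0837, 0.0132]
tool_rot: [0.999, 0.039, 0.0, 0.0]
wrist_force: [-0.3, 0.3, 3.1]
gripper_width: -0.0001
```

Call:
step_arm --increments '[[[0,0,0.001],[0,0,0]],[[0,0,0.002],[0,0,0]],[[0,0,0.002],[0,0,0]]]'

```text
t: 23.1
tcp_pos: [0.6042, 0.0838, 0.0112]
tool_rot: [0.999, 0.039, 0.0, 0.0]
wrist_force: [-1.5, 0.0, 4.8]
gripper_width: -0.0001
```

Call:
step_arm --increments '[[[0,0,0.0005],[0,0,0]],[[0,0,0.001],[0,0,0]],[[0,0,0.001],[0,0,0]]]'

```text
t: 23.4
tcp_pos: [0.6043, 0.0837, 0.0109]
tool_rot: [0.999, 0.039, 0.0, 0.0]
wrist_force: [-2.2, -0.3, 6.1]
gripper_width: -0.0001
```

Call:
step_arm --increments '[[[0,0,0.001],[0,0,0]],[[0,0,0.0015],[0,0,0]],[[0,0,0.0015],[0,0,0]],[[0,0,0.0015],[0,0,0]]]'

```text
t: 23.8
tcp_pos: [0.6044, 0.0838, 0.0108]
tool_rot: [0.999, 0.039, 0.0, 0.0]
wrist_force: [-4.2, -0.3, 10.5]
gripper_width: 0.0
```

```bash
python3 look3.py 19
```

```text
t 23.8 tcp [0.6044 0.0838 0.0108] yaw 0.0781 F [-4.18 -0.29 10.54] w 0.0
 inc [-0.0004  0.0002 -0.0192] [ 0.0002 -0.0009 -0.    ]
```

View pics/s19z.png

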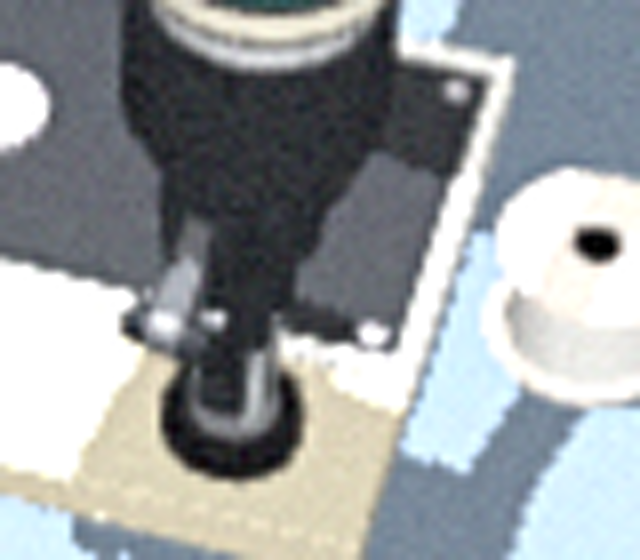

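The key is at a hard stop: 10.5 N with no further motion, after about 6 mm of travel. I'll release it, lift clear and check everything.

Call:
step_arm --increments '[[[0,0,-0.003],[0,0,0]],[[0,0,-0.007],[0,0,0]],[[0,0,-0.012],[0,0,0]],[[0,0,-0.03],[0,0,0]],[[0,0,-0.06],[0,0,0]],[[0,0,-0.1],[0,0,0]],[[-0.02,0,-0.14],[0,0,0]],[[-0.06,0,-0.17],[0,0,0]],[[-0.1,0,-0.19],[0,0,0]],[[-0.14,0,-0.2],[0,0,0]],[[-0.18,0,-0.2],[0,0,0]],[[-0.21,0,-0.2],[0,0,0]]]'

```text
t: 25.05
tcp_pos: [0.3928, 0.0673, 0.2087]
tool_rot: [0.999, 0.039, 0.0, 0.0]
wrist_force: [-0.5, -0.5, 0.3]
gripper_width: -0.0001
```

Call:
step_arm --increments '[[[-0.02,-0.03,0],[0,0,0]],[[-0.03,-0.07,0],[0,0,0]],[[-0.03,-0.11,0],[0,0,0]],[[-0.03,-0.15,0],[0,0,0]],[[-0.03,-0.18,0],[0,0,0]],[[-0.03,-0.2,0],[0,0,0]],[[-0.03,-0.2,0],[0,0,0]],[[-0.03,-0.2,0],[0,0,0]]]'

```text
t: 25.85
tcp_pos: [0.349, 0.2642, 0.208]
tool_rot: [0.999, 0.039, -0.0, 0.001]
wrist_force: [-0.0, -0.2, 0.3]
gripper_width: -0.0002
```

```bash
python3 - <<'E'
from h import *
inc([.604,.0835,.03])
I={}
for n in("top","scene"):
    I[n]=arm.camera(n)[:,:,::-1]; cv2.imwrite(f"pics/{n}20.png",I[n])
a=I["top"][150:300,190:430]; cv2.imwrite("pics/t20z.png",cv2.resize(a,None,fx=3.3,fy=3.3,interpolation=cv2.INTER_CUBIC))
b=I["scene"][215:315,220:420]; cv2.imwrite("pics/s20z.png",cv2.resize(b,None,fx=4,fy=4,interpolation=cv2.INTER_CUBIC))
c,_=wc(I["top"],(302,225,326,249),100,190,gray); cs,_=wc(I["scene"],(309,243,330,263),100,190,gray)
for z in(.018,.021,.024): print(z,onz("top",c,z)[0][:2],onz("scene",cs,z)[0][:2])
for n in I:
    d=cv2.absdiff(I[n].copy(),cv2.imread(f"pics/{n}0.png")).max(-1)
    roi=d[150:300,190:430] if n=="top" else d[215:315,220:420]
    print(n,[(k[2],k[1]) for k in blobs(roi>50,4)])
E
```

```text
t 25.85 tcp [0.349  0.2642 0.208 ] yaw 0.0789 F [-0.05 -0.23  0.32] w -0.0002
 inc [0.2401 0.2    0.178 ] [0.0013 0.001  0.    ]
0.018 [ 0.52525982 -0.04488068] [ 0.52257187 -0.0460972 ]
0.021 [ 0.52466929 -0.04499052] [ 0.52506229 -0.04467199]
0.024 [ 0.52407877 -0.04510035] [ 0.52755271 -0.04324679]
top [((83, 81, 15, 15), 156.0), ((116, 80, 16, 15), 161.0)]
scene [((119, 40, 13, 12), 104.5), ((93, 33, 13, 11), 102.0)]
```

View pics/t20z.png

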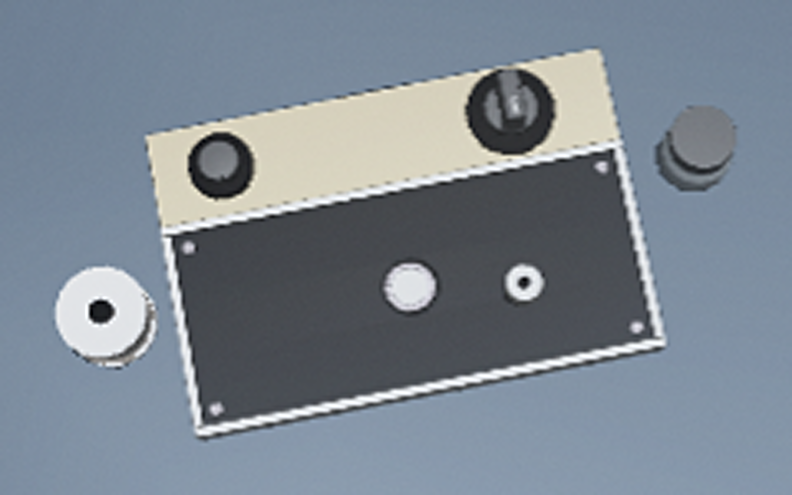

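View pics/s20z.png

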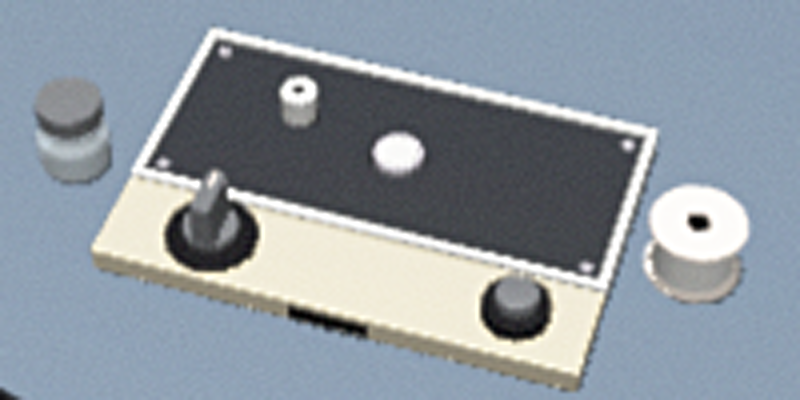

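View pics/scene20.png

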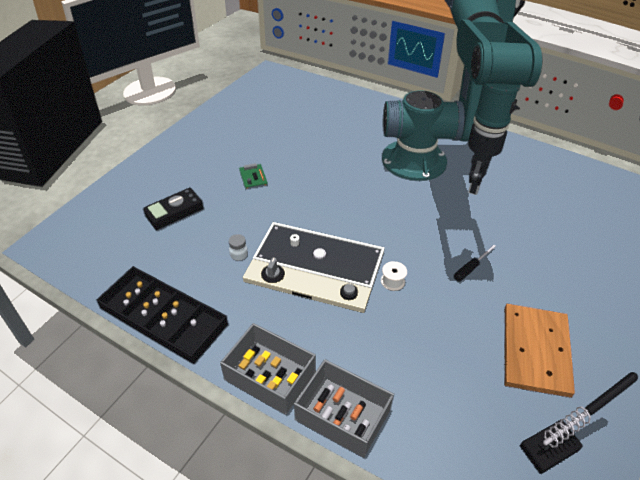

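In both views, only the cell's old spot and the pocket differ from the first pictures. The key is back up and the robot is clear, so I'm handing in.

```bash
python3 -c "
from cell import arm
print(arm.job_done(), arm.sense()['t'])"
```

```text
the job is handed in; nothing more can be done
the job is handed in; nothing more can be done
```

I pushed the cell across the deck with the part-open fingers until it dropped into the pocket. I then pressed the test key down with shut fingers, let it come up, and handed in with the arm clear at about 26 s on the robot's clock. No verdict was reported.

**Last checks**
- **Cell:** the two views agree on a top height of 21 mm, which is 3 mm proud of the deck. No side wall shows, so it lies flat and fully home.
- **Key:** it moved about 6 mm, from TCP z of about 16.5 mm to 10.8 mm. There it stopped hard, with the force rising from about 5 to 10.5 N with no more motion. Afterwards it looks the same as at the start.
- **Everything else:** around the jig, spool and jar, comparing first and last pictures shows changes only at the cell's old spot and the pocket. I checked the items farther out only by eye in the scene view.

**What disagreed**
- **Finger height:** the real fingertips sat about 15–20 mm higher than the reported TCP. The first push passed over the cell without touching it, so I lowered the fingers until a short push moved it.
- **Camera positions:** the two cameras differed by about 2 mm on the pocket's position. I steered by the cell and pocket seen together in the top view.

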